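# Seat the pressing block on the pearl-setting jig and hold it down

### The job

Pick up the wooden pressing block by its bar grip, lay it lengthwise in the channel of the pearl-setting jig and slide it along until the hole in its underside drops over the locating pin, hidden beneath it and clamped somewhere along the slot in the middle of the channel. Then press it down against the pin's sprung collar until it sits fully home, flat on the channel floor, and finish while still holding it pressed down. Leave everything else on the table where it is.

Things in the scene. Friction and masses are not known exactly. Their poses are not given: they have to be found in the camera images.
- block_grip (a point): Pressing block, loose, plain wood, about 0.28 kg: slab 76 (x) x 110 (y) x 16 mm high, bar grip 24 (x) x 66 (y) x 30 mm high centred on top. This point is the bar grip's centre, 31 mm above the underside, 15 mm above the slab's top; z up, y along slab and bar. Right below it in the underside: a blind hole 13 mm across, 16 mm deep, mouth chamfered. Fits either way round. Starts flat on the table.
- jig: Pearl-setting jig, fixed, 104 x 200 mm: a plywood channel with aluminium side fences, two rows of half-sunk pearls and a dark slot down the middle. Origin under its centre, on the table; y along the channel, x across. Open at both ends, 86 mm wide between the fences, which rise 10 mm above the floor (5 mm play at each side of the block).
- jig_floor (a point): Middle of the channel floor, 12 mm above the table; y along the channel, x across, z up. A steel pin, 10 mm thick, 12 mm high, top rim chamfered 2.5 mm, stands on the middle line (x = 0) anywhere from y = -28 to +28 mm from this point; its place is not reported. A block not over the pin rides 12 mm above the floor on the pin's top.
- collar (a joint): Sprung steel collar round the pin, 22 mm across, its top 5 mm above the channel floor: 0 m = up, 0.005 m = pressed level with the floor, the block fully home. Spring 5.5 N at the top, 10.5 N at the floor: a block over the pin rests on it 5 mm up, about 8 N of push brings it flat on the floor, and it springs back if let go.
- dish: small white bead dish full of pearls, 64 mm across, 30 mm high; origin under its centre; bystander
- brush: glue brush lying flat, 150 mm long; origin under its middle; bystander
- jar: closed jar, 52 mm across, 75 mm high; origin under its centre; bystander
- bauble_a: red glass bauble 68 mm across in a low cardboard cup, 98 mm high in all; origin under its centre; bystander
- bauble_b: green glass bauble 68 mm across in a low cardboard cup, 98 mm high in all; origin under its centre; bystander
- spool: white ribbon spool, 56 mm across, 36 mm high; origin under its centre; bystander
- tin: plain metal tin, 68 mm across, 80 mm high; origin under its centre; bystander
Not all that is in view belongs to the job. There is more than one size of the jig; the job needs the larger.

How it is judged (in metres and radians):
On the way:
1. the block has dropped over the pin (underside less than 7 mm above the channel floor, level, lengthwise in the channel) (z of block_grip in the frame of jig_floor below 0.038 m and x of block_grip in the frame of jig_floor between -0.007 and 0.007 m and y of block_grip in the frame of jig_floor between -0.04 and 0.04 m and angle between block_grip's own z axis and vertical below 0.08 rad and angle between the y axis of block_grip and the y axis of jig_floor, either way round below 0.12 rad), for 0.1 s.
At the end, for the whole second after the job is handed in: The block is on the pin and pressed home: underside within 2 mm of the channel floor, within 7 mm of the middle line and lengthwise to 0.12 rad, level to 0.08 rad, the collar pushed down by more than 3 mm and at rest, and the robot still pushing or gripping the block with more than 2 N (z of block_grip in the frame of jig_floor below 0.033 m and x of block_grip in the frame of jig_floor between -0.007 and 0.007 m and y of block_grip in the frame of jig_floor between -0.04 and 0.04 m and angle between block_grip's own z axis and vertical below 0.08 rad and angle between the y axis of block_grip and the y axis of jig_floor, either way round below 0.12 rad and value of joint collar above 0.003 m and velocity of joint collar below 0.01 m/s and contact force between any of the fingers, the arm and block above 2 N); the arm keeps its last pose, push and grip.
It fails at once if a bystander (dish, brush, jar, bauble, spool or tin) is moved by more than 25 mm (distance of any of dish, brush, jar, bauble_a, bauble_b, spool, tin from where it was at the start of the episode above 0.025 m).
It also fails if it takes over 48 s, if anything falls off the work surface, if the arm or the gripper's body presses on something with over 40 N, if the wrist force passes 120 N, or if a joint passes its speed limit or range.

### The arm

A 6-joint arm with a two-finger parallel gripper is mounted at the origin on the work surface. World frame = base frame: x ahead of the robot, y to its left, z up, the work surface at z = 0. Lengths are in m, angles in degrees, forces in N, time in s.
With the tool pointing down it reaches from about 0.3 to 0.75 m from the base axis. Payload 8.5 kg.
Tool frame: the origin (TCP) lies between the finger pads; the fingertips stand 8 mm ahead of it and the grasp point (between the pads) lies 11 mm behind it; y points along the fingers, z is the direction in which the jaws open and shut, and the axes are right-handed (so a half turn about y gives the same grasp; the last joint's range is limited). The gripper opens to 85 mm and grips with 20 to 120 N. Pads are 22 mm wide; open, the fingers measure 114 mm over their backs; the gripper's body (76 mm by 85 mm) begins 54 mm behind the grasp point. The pads swing forward as they close: fully open they stand 13 mm farther back than shut.
Start: joints at [-81.95, 21.807, 74.336, -0, 83.858, -12.336], TCP at [0.192, -0.516, 0.239] pointing down, gripper open.
Joint ranges: [-178.18, 178.18], [-50.72, 133.34], [12.68, 142.11], [-81.47, 261.47], [9.98, 163.14], [-165.26, 165.26]. Speed limits (degrees/s): [136.94, 136.94, 180, 180, 180, 180].

### API

Orientations are given as a 3x3 rotation matrix whose columns are the frame's x, y, z axes.
In Python, from rig import env, get_image gives the robot as it stands.
- The arm moves only by the tool move_arm, never from a script. Its argument "targets" is one flat list of numbers, 6 for each row, row after row: the shift along the tool's x, y, z in mm, then the turn, a rotation vector about the tool's x, y, z in rad. A call has exactly 5 rows; each row shifts and turns the commanded pose from where the row before left it, along the tool's axes as they then stand; what a row does not reach is not made up. A row lasts 1/8 s, in which the tool goes at most 62.5 mm and 10.7 degrees, less where a joint would pass 70% of its speed; a pose out of reach is approached as far as the arm can. A call is refused whole if a number of a shift passes 62.5 or a number of a turn 0.188, either way. A call with a gripper value outside its range is refused whole. "hand" is the opening, from -1 (shut) to 1 (fully open), so that 0 is half open, set as the call begins (left out, the last holds). The fingers move at their own pace and stop on an object; "squeeze" is the grip in N (left out, the last holds). Time passes only in rows, so rows that do not move let the fingers close, or fill a call up. It gives the time, the measured TCP pose, the force and the opening at its end, in the units of the state.
- env.observe(): the state, without advancing time (a new reading comes with each control period).
- get_image(name): name is "scene" or "side" or "wrist"; returns a dict with "pixels" (480x640x3 uint8, red, green, blue), "z_map" (480x640 float32, m along the optical axis (not along the pixel's ray), 0 where there is no reading), "intrinsics" (3x3 intrinsics, pixels), "R" (3x3) and "t" (3): a world point X has camera coordinates R X + t; the wrist camera has in their place "mount" (4x4, takes a point from camera to tool coordinates, whose origin is the TCP and whose axes are the tool frame's). Camera axes: x right, y down, z forward; pixel columns grow to the right and rows downward; lengths in m; the calibration is good to about 2 mm. The wrist camera is an equidistant fisheye: a pixel r from the principal point sees the ray r / f radians off the axis. A picture is of the moment at which its call begins: read the wrist's pose just before it.
- env.close_job(): hands the job in, once; it reports no verdict.
The state is a dict: "time_s": time; "q": joint angles; "qvel": joint speeds; "joint_efforts": joint torques, N m; "position": TCP position; "tool_rot": TCP orientation; "ft_force": force on the tool from outside, world axes, zero at the start; "wrist_torque": the same for the moment, N m; "grip_width": finger opening in m.
Only numpy, scipy, OpenCV 4.12 (cv2) and the standard library are available. Lean on these libraries where they do the work, as an engineer would, in place of code of your own. Each camera call takes 0.05 s, during which the arm holds its last target.

## Working session

There is one attempt and no reset: what is moved stays moved. The work goes in short steps, Python scripts to look and compute and a tool call to move; the robot and the scene stay as the last step left them, time stands still between calls to the robot, and variables do not carry over. Pictures are saved under pics/ and viewed, and the job is handed in when it is done.

Besides the shell and the picture viewer there is one more tool, called after "Request:" as name(argument=value, ...) on one line, values as JSON. move_arm: Moves the arm, as the interface text tells. Its arguments: {"type":"object","properties":{"targets":{"type":"array"},"hand":{"type":"number"},"squeeze":{"type":"number"}},"required":["targets"]}

```bash
ls; mkdir -p pics
python3 - <<'E'
from rig import env,get_image
import cv2,numpy as np
s=env.observe();print(s)
for n in ["scene","side","wrist"]:
    d=get_image(n);cv2.imwrite(f"pics/{n}0.png",d["pixels"][:,:,::-1]);np.savez(f"{n}0.npz",**d)
    print(n,d["intrinsics"].tolist(),[ (k,np.round(d[k],4).tolist()) for k in d if k in("R","t","mount")])
E
```

```text
pics
{'time_s': 0.0, 'q': array([-8.19487499e+01,  2.18443599e+01,  7.43861948e+01, -1.23915749e-03,
        8.38578964e+01, -1.23354978e+01]), 'qvel': array([-0.01249255, -0.01387322, -0.03268003, -0.02149731,  0.04498301,
       -0.0522663 ]), 'joint_efforts': array([-1.78171333e-03, -4.48466349e+01, -2.31279945e+01, -2.21172613e-04,
        4.87877405e-03,  1.91704679e-06]), 'position': array([ 0.19154977, -0.51526251,  0.23867171]), 'tool_rot': array([[-9.37361812e-01, -2.37508848e-04,  3.48357255e-01],
       [-3.48357200e-01,  1.52553431e-03, -9.37360621e-01],
       [-3.08799504e-04, -9.99998808e-01, -1.51271552e-03]]), 'ft_force': array([ 0.30727454, -0.67776713,  1.47321971]), 'wrist_torque': array([-0.0045111 , -0.00380783, -0.03002074]), 'grip_width': 0.08537645381680854}
scene [[472.9228330311685, 0.0, 315.2760785368454], [0.0, 472.9228330311685, 245.30554807736243], [0.0, 0.0, 1.0]] [('R', [[-0.3269, 0.9448, -0.0214], [0.6102, 0.1937, -0.7682], [-0.7217, -0.2642, -0.6398]]), ('t', [0.1768, -0.3102, 1.5242])]
side [[572.5572056334402, 0.0, 322.5833846798468], [0.0, 572.5572056334402, 238.21827463311462], [0.0, 0.0, 1.0]] [('R', [[-0.9471, -0.3205, 0.0192], [-0.1765, 0.4699, -0.8649], [0.2682, -0.8225, -0.5016]]), ('t', [0.5621, 0.1508, 1.1921])]
wrist [[371.64829954431775, 0.0, 318.6521078608454], [0.0, 371.64829954431775, 237.51789562777162], [0.0, 0.0, 1.0]] [('mount', [[0.0004, 0.9622, 0.2722, -0.07], [0.0002, -0.2722, 0.9622, -0.1342], [1.0, -0.0003, -0.0003, 0.0008], [0.0, 0.0, 0.0, 1.0]])]
```

View pics/scene0.png

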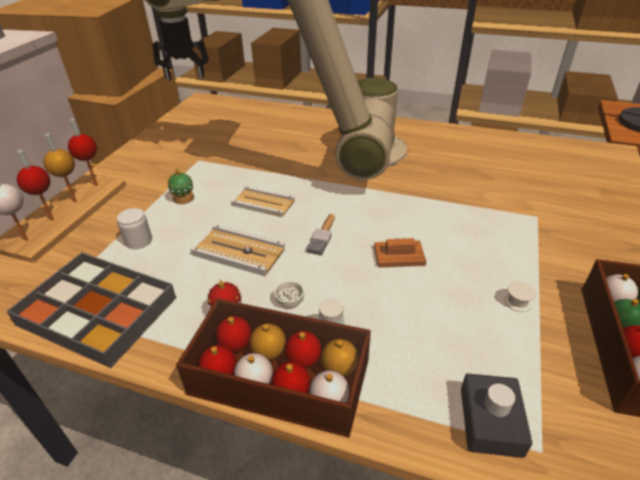

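View pics/side0.png

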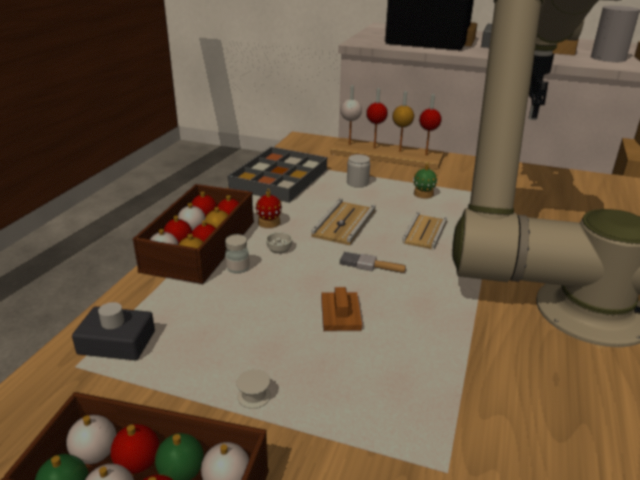

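View pics/wrist0.png

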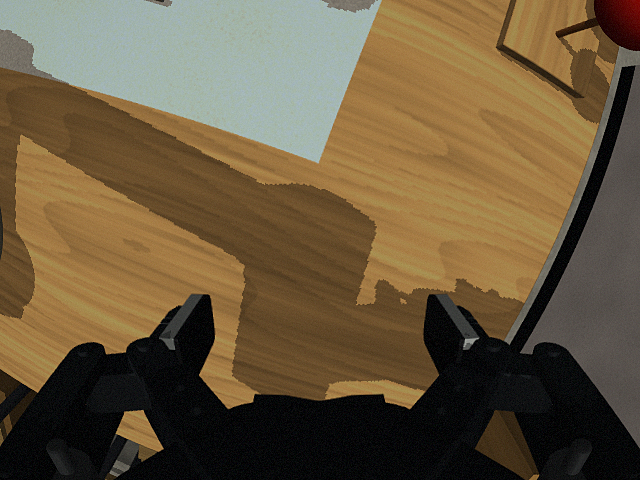

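The scene view shows the block at about (400,252), the large jig at (238,250) with something dark (perhaps the pin) near (248,250), and the smaller jig at (263,201). The side view shows the block at (341,308) and the large jig at (345,221). Next I'll measure these.

```bash
cat > h.py <<'E'
import numpy as np,cv2
def cast(d,uv,z):
    K=d["intrinsics"];R=d["R"];t=d["t"];uv=np.atleast_2d(uv).astype(float)
    c=-R.T@t; r=np.c_[(uv[:,0]-K[0,2])/K[0,0],(uv[:,1]-K[1,2])/K[1,1],np.ones(len(uv))]@R
    return c+r*((z-c[2])/r[:,2])[:,None]
def cloud(d):
    v,u=np.mgrid[:480,:640];K=d["intrinsics"];z=d["z_map"]
    P=np.stack([(u-K[0,2])/K[0,0]*z,(v-K[1,2])/K[1,1]*z,z],-1)
    return (P-d["t"])@d["R"]
E
python3 - <<'E'
from h import *
for n,b,j in [("scene",(365,230,440,275),(180,215,300,280)),("side",(310,280,375,335),(300,190,385,250))]:
    d=np.load(n+"0.npz");C=cloud(d);hsv=cv2.cvtColor(d["pixels"],cv2.COLOR_RGB2HSV)
    cr=[d["pixels"][y0:y1,x0:x1,::-1] for x0,y0,x1,y1 in (b,j)]
    cv2.imwrite(f"pics/{n}_b.png",cv2.resize(cr[0],None,fx=7,fy=7,interpolation=cv2.INTER_CUBIC))
    cv2.imwrite(f"pics/{n}_j.png",cv2.resize(cr[1],None,fx=6.5,fy=6.5,interpolation=cv2.INTER_CUBIC))
    x0,y0,x1,y1=b
    m=np.zeros((480,640),bool);m[y0:y1,x0:x1]=(hsv[y0:y1,x0:x1,1]>130)
    for lo,hi in((.010,.022),(.040,.052)):
        q=C[m&(C[...,2]>lo)&(C[...,2]<hi)]
        r=cv2.minAreaRect((q[:,:2]*1000).astype(np.float32));print(n,"block",lo,len(q),r,np.median(q[:,2]))
    x0,y0,x1,y1=j
    m[:]=0;m[y0:y1,x0:x1]=1
    for lo,hi in((.007,.017),(.018,.030)):
        q=C[m&(C[...,2]>lo)&(C[...,2]<hi)]
        r=cv2.minAreaRect((q[:,:2]*1000).astype(np.float32));print(n,"jig",lo,len(q),r,np.median(q[:,2]),q.mean(0))
E
```

```text
scene block 0.01 707 ((491.4670715332031, 191.33657836914062), (79.456298828125, 108.42826080322266), 20.994070053100586) 0.016138529402120405
scene block 0.04 222 ((491.9477844238281, 192.41778564453125), (24.902088165283203, 64.94409942626953), 19.501684188842773) 0.045536434771298026
scene jig 0.007 2044 ((537.8145751953125, -174.22738647460938), (202.6439666748047, 220.7942352294922), 86.18677520751953) 0.012102487463216828 [ 0.59379702 -0.1734139   0.01217478]
scene jig 0.018 571 ((592.9837646484375, -178.23187255859375), (202.47630310058594, 109.29389190673828), 85.5688247680664) 0.021568525693597206 [ 0.59807736 -0.17443947  0.02146158]
side block 0.01 984 ((489.8349609375, 192.93203735351562), (75.18495178222656, 114.50411987304688), 20.52747344970703) 0.015255978673012507
side block 0.04 245 ((489.8896179199219, 194.36590576171875), (24.24059295654297, 67.89667510986328), 21.523588180541992) 0.04486977664340143
side jig 0.007 1322 ((657.4215087890625, -190.48074340820312), (228.1461639404297, 234.32716369628906), 85.95425415039062) 0.0113168994347837 [ 0.59665466 -0.16832506  0.01142686]
side jig 0.018 302 ((594.740234375, -177.59799194335938), (204.84042358398438, 106.81310272216797), 85.63370513916016) 0.02070860859039055 [ 0.59280509 -0.16914577  0.02080329]
```

View pics/scene_j.png

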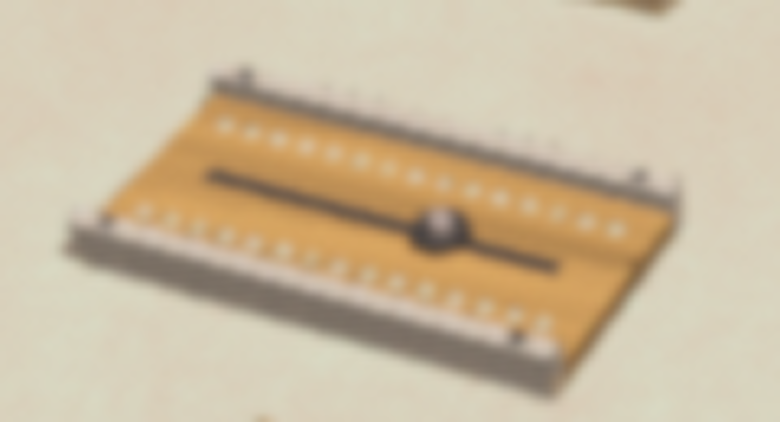

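View pics/side_j.png

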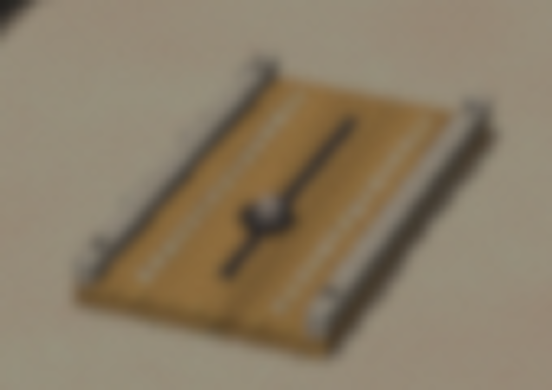

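Run:
```python
from h import *
S=np.load("scene0.npz");D=np.load("side0.npz")
print(cast(S,[(180+440/6.5,215+218/6.5)],.0235),cast(D,[(300+269/6.5,190+206/6.5)],.0235))
print("slot",cast(S,[(180+207/6.5,215+175/6.5),(180+558/6.5,215+268/6.5)],.012),cast(D,[(300+352/6.5,190+120/6.5),(300+226/6.5,190+272/6.5)],.012))
a=np.radians(85.6);ax=np.array([np.cos(a),np.sin(a)])
for p in (cast(S,[(180+440/6.5,215+218/6.5)],.0235)[0,:2],cast(D,[(300+269/6.5,190+206/6.5)],.0235)[0,:2]):
    v=p-[.594,-.178];print("along",v@ax,"across",v@[ax[1],-ax[0]])
for d in(S,D):
    C=cloud(d);h=C[...,2]; m=(abs(C[...,0]-.59)<.09)&(abs(C[...,1]+.178)<.13)
    # fences by height
    for s in(1,-1):
        ac=(C[...,:2]-[.594,-.178])@np.array([ax[1],-ax[0]]); al=(C[...,:2]-[.594,-.178])@ax
        mm=m&(h>.018)&(h<.025)&(s*ac>.03)
        q=C[mm];L=cv2.fitLine(q[:,:2].astype(np.float32),cv2.DIST_L2,0,.01,.01).ravel()
        print(s,len(q),ac[mm].mean(),al[mm].min(),al[mm].max(),np.degrees(np.arctan2(L[1],L[0])))
    mm=m&(h>.017)&(abs(ac)<.02);print("pin pts",mm.sum(),C[mm].mean(0) if mm.any() else 0)
```

```text
[[ 0.59769318 -0.14879561  0.0235    ]] [[ 0.59237817 -0.14471964  0.0235    ]]
slot [[ 0.58951472 -0.25081333  0.012     ]
 [ 0.59823436 -0.10291166  0.012     ]] [[ 0.58792188 -0.2492901   0.012     ]
 [ 0.59807866 -0.10817193  0.012     ]]
along 0.029401656300510982 across 0.0014417632192978255
along 0.03305784639419448 across -0.004170282008406159
1 291 0.04825060152146306 -0.09814166204541225 0.09987529064348846 86.04887
-1 257 -0.046572122982523986 -0.10152048700673214 0.1009541359333543 86.1106
pin pts 27 [ 0.59775987 -0.15024236  0.01992347]
1 138 0.04725313720930663 -0.10193366053291676 0.10290164947501972 86.238
-1 149 -0.04754548991167816 -0.09836599015615063 0.10011955980608489 86.0733
pin pts 18 [ 0.59556468 -0.14827199  0.02019716]
```

Each position from two views:
- **Block:** at (0.4905, 0.193), with its long axis at about 110.5°.
- **Large jig:** centre (0.5945, −0.178), with its axis at about 86.1°.
- **Pin:** visible near (0.596, −0.148), so about +28 mm along the channel.

I'll turn the tool +90° first, then travel above the block.

Request:
move_arm(targets=[0, 0, 0, 0, -0.157, 0, 0, 0, 0, 0, -0.157, 0, 0, 0, 0, 0, -0.157, 0, 0, 0, 0, 0, -0.157, 0, 0, 0, 0, 0, -0.157, 0], hand=1)

```text
time_s: 0.78
position: [0.1916, -0.5154, 0.239]
tool_rot: [[-0.412, -0.0, 0.911], [-0.911, 0.001, -0.412], [-0.001, -1.0, -0.0]]
ft_force: [0.4, -0.1, -0.3]
grip_width: 0.0853
```

Request:
move_arm(targets=[0, 0, 0, 0, -0.157, 0, 0, 0, 0, 0, -0.157, 0, 0, 0, 0, 0, -0.157, 0, 0, 0, 0, 0, -0.157, 0, 0, 0, 0, 0, -0.157, 0])

```text
time_s: 1.4
position: [0.1916, -0.5154, 0.239]
tool_rot: [[0.352, -0.0, 0.936], [-0.936, 0.001, 0.352], [-0.001, -1.0, 0.0]]
ft_force: [-0.5, 1.0, -0.5]
grip_width: 0.085
```

Request:
move_arm(targets=[-38, 0, 36, 0, 0, 0, -38, 0, 36, 0, 0, 0, -38, 0, 36, 0, 0, 0, -38, 0, 36, 0, 0, 0, -38, 0, 36, 0, 0, 0])

```text
time_s: 2.02
position: [0.2946, -0.2731, 0.2393]
tool_rot: [[0.347, 0.0, 0.938], [-0.938, 0.0, 0.347], [-0.0, -1.0, 0.0]]
ft_force: [0.3, 0.5, -0.1]
grip_width: 0.0854
```

Request:
move_arm(targets=[-38, 0, 36, 0, 0, 0, -38, 0, 36, 0, 0, 0, -38, 0, 36, 0, 0, 0, -38, 0, 36, 0, 0, 0, -38, 0, 36, 0, 0, 0])

```text
time_s: 2.65
position: [0.3974, -0.0324, 0.2394]
tool_rot: [[0.348, 0.0, 0.938], [-0.938, -0.0, 0.348], [0.0, -1.0, 0.0]]
ft_force: [-0.1, -1.1, 0.3]
grip_width: 0.0855
```

Run:
```python
from rig import env
s=env.observe();print(s["time_s"],s["position"],s["tool_rot"],s["q"])
```

```text
2.65 [ 0.39739517 -0.03239072  0.23937154] [[ 3.47544037e-01  2.19883523e-04  9.37663636e-01]
 [-9.37663637e-01 -1.49233790e-04  3.47544072e-01]
 [ 2.16350313e-04 -9.99999965e-01  1.54311470e-04]] [-2.17970430e+01  6.40607826e+00  9.58239537e+01 -3.33703218e-03
  7.77550954e+01 -4.21335080e+01]
```

Request:
move_arm(targets=[-36, 10, 33, 0, 0, 0, -36, 10, 33, 0, 0, 0, -36, 10, 33, 0, 0, 0, -36, 10, 33, 0, 0, 0, -35, 10, 34, 0, 0, 0])

```text
time_s: 3.28
position: [0.4908, 0.1931, 0.1888]
tool_rot: [[0.348, -0.0, 0.938], [-0.938, -0.0, 0.348], [0.0, -1.0, -0.0]]
ft_force: [0.3, -0.8, -0.5]
grip_width: 0.0856
```

```bash
cat >> h.py <<'E'
def wray(d,pos,rot,uv,z):
    # cast fisheye pixels onto plane z
    K=d["intrinsics"];M=d["mount"];uv=np.atleast_2d(uv).astype(float)
    D=np.array([[0.]*4]);x=(uv-[K[0,2],K[1,2]])/K[0,0];r=np.linalg.norm(x,axis=1)
    c=np.c_[x*(np.sin(r)/np.maximum(r,1e-9))[:,None],np.cos(r)]
    w=c@M[:3,:3].T@rot.T; o=pos+rot@M[:3,3]
    return o+w*((z-o[2])/w[:,2])[:,None]
E
python3 - <<'E'
from rig import env,get_image
from h import *
s=env.observe();print(s["time_s"],s["position"],s["tool_rot"][:,2])
d=get_image("wrist");cv2.imwrite("pics/w1.png",d["pixels"][:,:,::-1])
np.savez("w1.npz",pos=s["position"],rot=s["tool_rot"],**d)
E
```

```text
3.275 [0.49079416 0.19313511 0.18884354] [ 9.37557088e-01  3.47831352e-01 -2.41286368e-04]
```

View pics/w1.png

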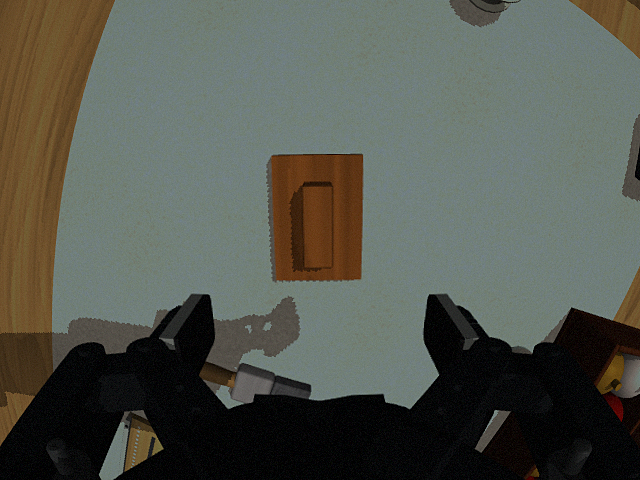

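The wrist picture shows the block straight between the fingers. Slab corners are near (273,155), (363,154), (361,279) and (275,281), and the bar top spans (302–332, 186–268).

Run:
```python
from h import *
d=np.load("w1.npz");hsv=cv2.cvtColor(d["pixels"],cv2.COLOR_RGB2HSV)
m=((hsv[...,1]>150)&(hsv[...,0]<15)).astype(np.uint8);m[:140]=0;m[295:]=0;m[:,:250]=0;m[:,380:]=0
m=cv2.morphologyEx(m,cv2.MORPH_CLOSE,np.ones((5,5)))
c=max(cv2.findContours(m,0,2)[0],key=cv2.contourArea)
print(cv2.boundingRect(c))
def rep(P):
    r=cv2.minAreaRect((P[:,:2]*1000).astype(np.float32));print(r)
rep(wray(d,d["pos"],d["rot"],c[:,0],.016))
P=wray(d,d["pos"],d["rot"],[(302,187),(332,187),(332,268),(303,268)],.046);print(P);rep(P);print(P.mean(0))
P=wray(d,d["pos"],d["rot"],[(274,155),(363,154),(361,279),(275,281)],.016);print(P.mean(0))
```

```text
(271, 154, 92, 126)
((491.22515869140625, 190.8599090576172), (75.25641632080078, 109.97882080078125), 20.899429321289062)
[[0.46973767 0.21663059 0.046     ]
 [0.49085749 0.22445081 0.046     ]
 [0.51384632 0.1641142  0.046     ]
 [0.49223368 0.15609058 0.046     ]]
((491.7920227050781, 190.37237548828125), (23.05394744873047, 64.59147644042969), 20.384519577026367)
[0.49166879 0.19032155 0.046     ]
[0.49221004 0.19076162 0.016     ]
```

Request:
move_arm(targets=[2, 26, 0, 0, 0, 0, 0, 26, 0, 0, 0, 0, 0, 26, 0, 0, 0, 0, 0, 26, 0, 0, 0, 0, 0, 26, 0, 0, 0, 0])

```text
time_s: 3.95
position: [0.4911, 0.1895, 0.0584]
tool_rot: [[0.348, -0.0, 0.938], [-0.938, -0.0, 0.348], [-0.0, -1.0, -0.0]]
ft_force: [0.6, -0.3, 0.5]
grip_width: 0.0853
```

Request:
move_arm(targets=[0, 8, 0, 0, 0, 0, 0, 8, 0, 0, 0, 0, 0, 8, 0, 0, 0, 0, 0, 6, 0, 0, 0, 0, 0, 0, 0, 0, 0, 0])

```text
time_s: 4.58
position: [0.4911, 0.1895, 0.0291]
tool_rot: [[0.348, -0.0, 0.938], [-0.938, -0.0, 0.348], [-0.0, -1.0, -0.0]]
ft_force: [0.4, -0.0, 0.4]
grip_width: 0.0858
```

Request:
move_arm(targets=[0, 0, 0, 0, 0, 0, 0, 0, 0, 0, 0, 0, 0, 0, 0, 0, 0, 0, 0, 0, 0, 0, 0, 0, 0, 0, 0, 0, 0, 0], hand=-1, squeeze=60)

```text
time_s: 5.2
position: [0.4914, 0.1896, 0.0297]
tool_rot: [[0.348, 0.001, 0.938], [-0.938, 0.0, 0.348], [0.0, -1.0, 0.001]]
ft_force: [-0.8, 0.5, 5.3]
grip_width: 0.0228
```

Request:
move_arm(targets=[0, 0, 0, 0, 0, 0, 0, 0, 0, 0, 0, 0, 0, 0, 0, 0, 0, 0, 0, 0, 0, 0, 0, 0, 0, 0, 0, 0, 0, 0])

```text
time_s: 5.82
position: [0.4913, 0.1896, 0.0297]
tool_rot: [[0.348, 0.001, 0.938], [-0.938, 0.0, 0.348], [0.0, -1.0, 0.001]]
ft_force: [-0.2, -0.8, 4.7]
grip_width: 0.0231
```

Run:
```python
from rig import env,get_image
from h import *
s=env.observe();print(s["time_s"],s["position"],s["ft_force"],s["grip_width"])
d=get_image("wrist");cv2.imwrite("pics/w2.png",d["pixels"][:,:,::-1])
```

```text
5.825 [0.49134558 0.18959732 0.02967748] [-0.19133082 -0.75463853  4.70480535] 0.023062421460504082
```

View pics/w2.png

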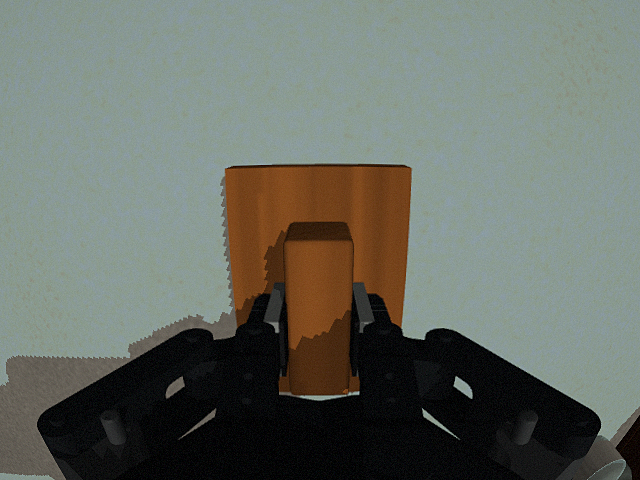

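The grip is centred, with an opening of 23 mm. Now I'll lift, carry and turn.

Request:
move_arm(targets=[0, -20, 0, 0, 0, 0, 0, -28, 0, 0, 0, 0, 0, -28, 0, 0, 0, 0, 0, -28, 0, 0, 0, 0, 0, -26, 0, 0, 0, 0])

```text
time_s: 6.5
position: [0.4907, 0.1895, 0.1596]
tool_rot: [[0.348, -0.001, 0.938], [-0.938, -0.0, 0.348], [-0.0, -1.0, -0.001]]
ft_force: [0.9, -0.1, -3.2]
grip_width: 0.0232
```

Request:
move_arm(targets=[37, 0, -3, 0, 0, 0, 37, 0, -2, 0, 0, 0, 37, 0, -3, 0, 0, 0, 37, 0, -2, 0, 0, 0, 37, 0, -3, 0, 0, 0])

```text
time_s: 7.12
position: [0.5431, 0.0105, 0.1586]
tool_rot: [[0.348, -0.002, 0.938], [-0.938, 0.0, 0.348], [-0.001, -1.0, -0.001]]
ft_force: [-0.3, 0.0, -2.9]
grip_width: 0.0227
```

Request:
move_arm(targets=[37, 0, -3, 0, 0, 0, 37, 0, -2, 0, 0, 0, 37, 0, -3, 0, 0, 0, 37, 0, -3, 0, 0, 0, 37, 0, -3, 0, 0, 0])

```text
time_s: 7.75
position: [0.5943, -0.1677, 0.1584]
tool_rot: [[0.347, -0.002, 0.938], [-0.938, 0.001, 0.348], [-0.001, -1.0, -0.001]]
ft_force: [0.2, -0.2, -2.4]
grip_width: 0.0233
```

Request:
move_arm(targets=[0, 0, 0, 0, 0.085, 0, 0, 0, 0, 0, 0.085, 0, 0, 0, 0, 0, 0.085, 0, 0, 0, 0, 0, 0.085, 0, 0, 0, 0, 0, 0.085, 0])

```text
time_s: 8.38
position: [0.594, -0.1666, 0.1583]
tool_rot: [[-0.073, -0.002, 0.997], [-0.997, 0.001, -0.073], [-0.001, -1.0, -0.002]]
ft_force: [0.4, -0.9, -2.2]
grip_width: 0.0228
```

Run:
```python
from rig import env,get_image
from h import *
s=env.observe();print(s["time_s"],s["position"],s["tool_rot"],s["ft_force"],s["grip_width"])
for n in("scene","side"):
    d=get_image(n);np.savez(n+"3.npz",pos=s["position"],rot=s["tool_rot"],**d)
    x0,y0=(160,130) if n=="scene" else (280,120)
    cv2.imwrite(f"pics/{n}3.png",cv2.resize(d["pixels"][y0:y0+160,x0:x0+200,::-1],None,fx=3.7,fy=3.7,interpolation=cv2.INTER_CUBIC))
```

```text
8.375 [ 0.59402272 -0.16655885  0.158265  ] [[-7.28245251e-02 -1.98383128e-03  9.97342796e-01]
 [-9.97344408e-01  9.96073097e-04 -7.28226615e-02]
 [-8.48958454e-04 -9.99997536e-01 -2.05110159e-03]] [ 0.44132385 -0.89513147 -2.21003512] 0.022768558806360233
```

View pics/scene3.png

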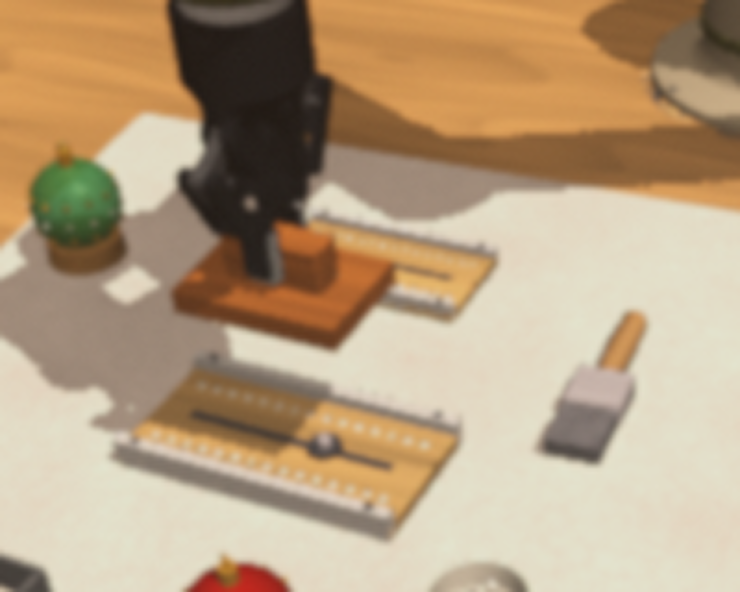

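View pics/side3.png

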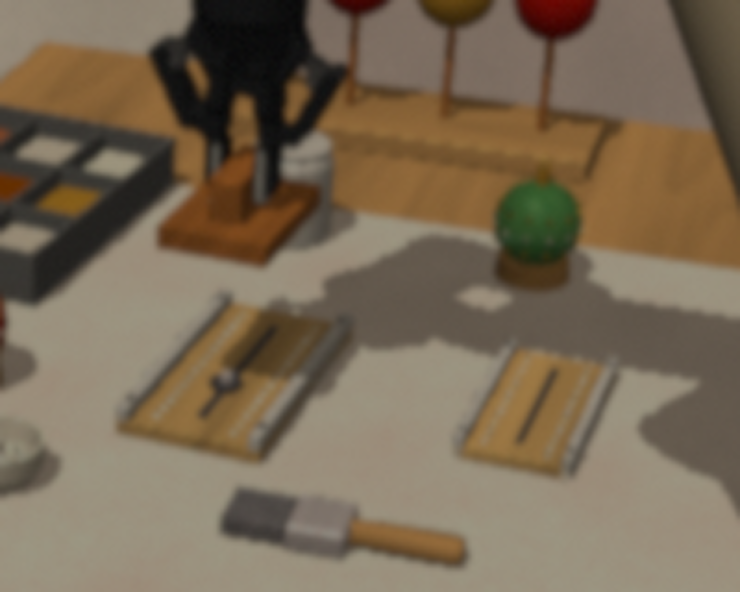

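Both pictures show the block level and straight above the large jig, with the pin visible in the front half of the slot at (323,444) in the scene crop. I'll measure block against jig from depth.

Run:
```python
from h import *
for n in("scene","side"):
    d=np.load(n+"3.npz");C=cloud(d);hsv=cv2.cvtColor(d["pixels"],cv2.COLOR_RGB2HSV)
    b=(abs(C[...,0]-.594)<.09)&(abs(C[...,1]+.166)<.1)&(hsv[...,1]>130)
    z=C[...,2]
    q=C[b&(z>.137)&(z<.152)];r=cv2.minAreaRect((q[:,:2]*1000).astype(np.float32));print(n,len(q),r,np.median(q[:,2]))
    q=C[b&(z>.168)&(z<.180)];
    if len(q):r=cv2.minAreaRect((q[:,:2]*1000).astype(np.float32));print(" bar",len(q),r)
    a=np.radians(86.1);ax=np.array([np.cos(a),np.sin(a)]);ac=(C[...,:2]-[.5944,-.178])@[ax[1],-ax[0]];al=(C[...,:2]-[.5944,-.178])@ax
    for s in(1,-1):
        m=(z>.018)&(z<.026)&(abs(al)<.11)&(s*ac>.035)&(s*ac<.06);print(s,m.sum(),ac[m].mean(),np.percentile(ac[m],[3,97]),np.percentile(al[m],[1,99]))
    m=(z>.017)&(z<.028)&(abs(al)<.04)&(abs(ac)<.015);print("pin",m.sum(),ac[m].mean(),al[m].mean(),al[m].min(),al[m].max(),z[m].max())
```

```text
scene 780 ((594.3731689453125, -163.11085510253906), (111.18639373779297, 80.03502655029297), 86.25469970703125) 0.14436925373011333
 bar 143 ((597.1448974609375, -161.81451416015625), (34.59234619140625, 67.18582153320312), 8.658246040344238)
1 302 0.04799273246570713 [0.04206852 0.05273372] [-0.09692589  0.0989244 ]
-1 264 -0.046684456182088906 [-0.05252199 -0.04199952] [-0.09829059  0.09815661]
pin 31 0.0009913841009539458 0.0284271956354731 0.016540196632696905 0.038291110878698686 0.026438857857292056
side 459 ((594.7947387695312, -159.2404327392578), (110.80271911621094, 79.72869873046875), 85.48577880859375) 0.1434546735413747
 bar 110 ((601.7999877929688, -157.76870727539062), (32.02510452270508, 68.41385650634766), 16.520591735839844)
1 145 0.04668198943139491 [0.04208048 0.05197582] [-0.09835804  0.10249374]
-1 144 -0.047954824491054676 [-0.05243293 -0.04254183] [-0.09419656  0.10092647]
pin 17 -0.00026630263432767627 0.02875722964515967 0.022966866122132185 0.03727698119324277 0.024078610015169227
```

Request:
move_arm(targets=[0, 20, 1, 0, 0, 0, 0, 24, 0, 0, 0, 0, 0, 24, 0, 0, 0, 0, 0, 20, 0, 0, 0, 0, 0, 8, 0, 0, 0, 0])

```text
time_s: 9.1
position: [0.5948, -0.1665, 0.0618]
tool_rot: [[-0.068, -0.002, 0.998], [-0.998, 0.001, -0.068], [-0.001, -1.0, -0.003]]
ft_force: [0.3, 0.6, -2.8]
grip_width: 0.023
```

Request:
move_arm(targets=[0, 3, 0, 0, 0, 0, 0, 2, 0, 0, 0, 0, 0, 1, 0, 0, 0, 0, 0, 1, 0, 0, 0, 0, 0, 1, 0, 0, 0, 0])

```text
time_s: 9.72
position: [0.5955, -0.1669, 0.0555]
tool_rot: [[-0.07, 0.0, 0.998], [-0.998, -0.0, -0.07], [0.0, -1.0, 0.0]]
ft_force: [-0.7, -0.1, -2.9]
grip_width: 0.0229
```

Request:
move_arm(targets=[0, 1, 0, 0, 0, 0, 0, 1, 0, 0, 0, 0, 0, 1, 0, 0, 0, 0, 0, 0, 0, 0, 0, 0, 0, 0, 0, 0, 0, 0])

```text
time_s: 10.35
position: [0.5956, -0.1669, 0.0534]
tool_rot: [[-0.07, 0.001, 0.998], [-0.998, -0.001, -0.07], [0.0, -1.0, 0.001]]
ft_force: [-3.1, 0.3, 6.1]
grip_width: 0.0231
```

Contact is at the pin-top height, with the force going from −2.9 to +6 N. Now I'll slide toward +y, which is tool −x.

Request:
move_arm(targets=[-1.5, 0, 0, 0, 0, 0, -1.5, 0, 0, 0, 0, 0, -1.5, 0, 0, 0, 0, 0, -1.5, 0, 0, 0, 0, 0, -1.5, 0, 0, 0, 0, 0])

```text
time_s: 10.98
position: [0.5968, -0.1602, 0.0533]
tool_rot: [[-0.07, 0.003, 0.998], [-0.998, -0.002, -0.07], [0.002, -1.0, 0.003]]
ft_force: [-0.1, -3.9, 4.0]
grip_width: 0.0225
```

Request:
move_arm(targets=[-1, 0.3, 0, 0, 0, 0, -1, 0, 0, 0, 0, 0, -1, 0, 0, 0, 0, 0, -1, 0, 0, 0, 0, 0, -1, 0, 0, 0, 0, 0])

```text
time_s: 11.6
position: [0.5962, -0.154, 0.0517]
tool_rot: [[-0.07, -0.001, 0.998], [-0.998, 0.001, -0.07], [-0.0, -1.0, -0.001]]
ft_force: [-0.4, -0.2, -2.6]
grip_width: 0.023
```

The force fell back to the free-hanging value and z dropped, so the hole is over the pin. Now I'll go down.

Request:
move_arm(targets=[0, 1, 0, 0, 0, 0, 0, 1, 0, 0, 0, 0, 0, 1, 0, 0, 0, 0, 0, 1, 0, 0, 0, 0, 0, 0, 0, 0, 0, 0])

```text
time_s: 12.22
position: [0.5963, -0.1544, 0.0479]
tool_rot: [[-0.07, -0.0, 0.998], [-0.998, 0.0, -0.07], [-0.0, -1.0, -0.0]]
ft_force: [-0.2, -0.0, -1.9]
grip_width: 0.023
```

Request:
move_arm(targets=[0, 1, 0, 0, 0, 0, 0, 1, 0, 0, 0, 0, 0, 1, 0, 0, 0, 0, 0, 1, 0, 0, 0, 0, 0, 0, 0, 0, 0, 0])

```text
time_s: 12.85
position: [0.5964, -0.1544, 0.0443]
tool_rot: [[-0.07, 0.0, 0.998], [-0.998, -0.0, -0.07], [0.0, -1.0, 0.0]]
ft_force: [-2.7, 1.3, 4.7]
grip_width: 0.0229
```

Request:
move_arm(targets=[0, 1, 0, 0, 0, 0, 0, 1, 0, 0, 0, 0, 0, 1, 0, 0, 0, 0, 0, 0.5, 0, 0, 0, 0, 0, 0, 0, 0, 0, 0])

```text
time_s: 13.48
position: [0.5964, -0.1544, 0.0417]
tool_rot: [[-0.07, 0.001, 0.998], [-0.998, -0.0, -0.07], [0.0, -1.0, 0.001]]
ft_force: [-5.4, 2.1, 12.7]
grip_width: 0.0231
```

Request:
move_arm(targets=[0, 0.5, 0, 0, 0, 0, 0, 0.5, 0, 0, 0, 0, 0, 0.5, 0, 0, 0, 0, 0, 0, 0, 0, 0, 0, 0, 0, 0, 0, 0, 0])

```text
time_s: 14.1
position: [0.5964, -0.1544, 0.0416]
tool_rot: [[-0.07, 0.001, 0.998], [-0.998, -0.001, -0.07], [0.001, -1.0, 0.001]]
ft_force: [-8.9, 3.7, 23.8]
grip_width: 0.023
```

Run:
```python
from rig import env,get_image
from h import *
s=env.observe();print(s["time_s"],s["position"],s["tool_rot"],s["ft_force"],s["grip_width"])
for n in("scene","side"):
    d=get_image(n)
    x0,y0=(160,150) if n=="scene" else (280,140)
    cv2.imwrite(f"pics/{n}4.png",cv2.resize(d["pixels"][y0:y0+140,x0:x0+180,::-1],None,fx=4,fy=4,interpolation=cv2.INTER_CUBIC))
    C=cloud(d);z=C[...,2];hsv=cv2.cvtColor(d["pixels"],cv2.COLOR_RGB2HSV)
    b=(abs(C[...,0]-.596)<.07)&(abs(C[...,1]+.153)<.08)&(hsv[...,1]>130)&(hsv[...,0]<14)
    q=C[b&(z>.022)&(z<.036)];A=np.c_[q[:,:2]-q[:,:2].mean(0),np.ones(len(q))];k=np.linalg.lstsq(A,q[:,2],rcond=None)[0]
    print(n,len(q),np.median(q[:,2]),k,cv2.minAreaRect((q[:,:2]*1000).astype(np.float32)))
```

```text
14.1 [ 0.59643601 -0.15437072  0.04163832] [[-6.96808284e-02  1.42222370e-03  9.97568323e-01]
 [-9.97568946e-01 -9.84181881e-04 -6.96794688e-02]
 [ 8.82688877e-04 -9.99998504e-01  1.48734481e-03]] [-8.86970075  3.6628082  23.79088719] 0.022987028413709525
scene 680 0.02784738150038501 [-0.02470625 -0.00517661  0.02785305] ((597.853515625, -150.80056762695312), (114.1258316040039, 77.58749389648438), 88.46125030517578)
side 169 0.027103887041307607 [ 0.00681387 -0.00288261  0.0272112 ] ((596.4431762695312, -148.1080322265625), (113.55690002441406, 76.41893005371094), 86.1990966796875)
```

View pics/scene4.png

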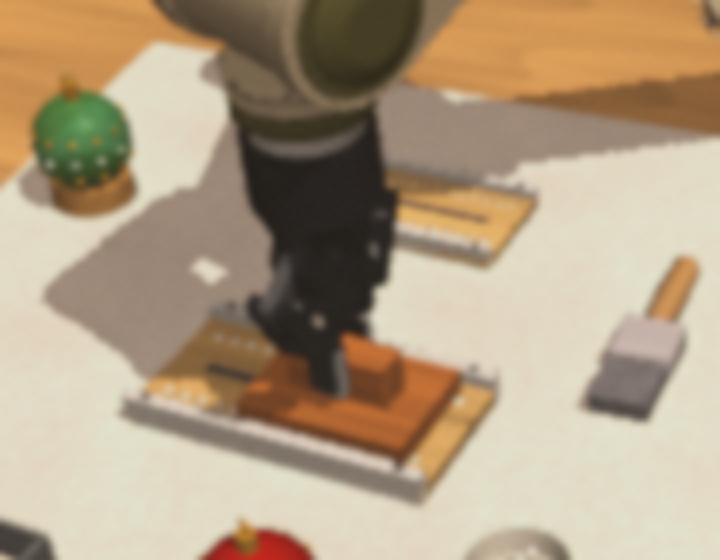

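View pics/side4.png

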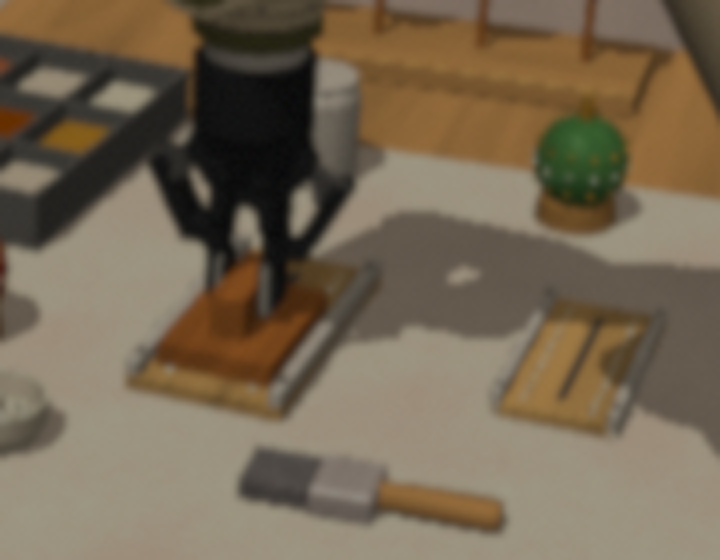

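Both views show the block flat in the channel, with its top at 27–28 mm (28 mm is fully home). The last downward step only raised the force without moving the block. I'll hand in.

Run:
```python
from rig import env
print(env.observe()["ft_force"]);print(env.close_job())
```

```text
[-8.89692053  3.24741505 24.01165284]
the job is handed in; nothing more can be done
None
```

I gripped the block by its bar and laid it in the large jig's channel, where it rode on the pin top. I then slid it about 12 mm toward +y until the hole dropped over the pin, pressed it down, and handed in at about 14 s while still holding it down.

**Last checks:**
- **Height:** the slab top measured 27–28 mm in both views, against 28 mm when fully home. The tool was 11.8 mm below where it rode on the pin, against 12 mm expected. The last 1.5 mm of commanded push raised the force from 13 to 24 N without moving the block, so it was on the floor.
- **Tilt and direction:** the depth fit gave a tilt under 0.03 rad. The tool was lengthwise within about 0.1° of the jig; the block's outline read 0.1° off from the side and 2.4° from the scene view.
- **Hold:** the upward force was about 24 N (roughly 26 N on the block), with the bar still gripped at 23 mm.
- **Bystanders:** I did not measure their positions again, but the tool path was clear of them and the ones in the final pictures looked undisturbed.

**Disagreements:** the two cameras differed by up to 5 mm on the hand-picked pin position and 3–4 mm on the block's place along the channel. I relied on the contact forces for the final fit. The collar's travel was inferred from height and force, since I had no direct reading of it.

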